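# Set a drill bit's depth collar from a finished dowel hole

### The arm

A 6-joint arm with a two-finger parallel gripper is mounted at the origin on a cart in front of the work surface, level with it; the furniture and walls round the work are solid. World frame = base frame: x ahead of the robot, y to its left, z up, the work surface at z = 0. Lengths are in m, angles in rad, forces in N, time in s.
With the tool pointing down it reaches from about 0.375 to 0.975 m from the base axis. Payload 3.8 kg.
Tool frame: the origin (TCP) lies midway between the tips of the shut fingers; the grasp point (between the pads) lies 19 mm behind it; z points along the fingers, y is the line along which they close (so a half turn about z gives the same grasp; the last joint's range is limited). The gripper opens to 85 mm and grips with 20 to 120 N. Pads are 22 mm wide; open, the fingers measure 114 mm over their backs; the gripper's body (76 mm by 85 mm) begins 54 mm behind the grasp point. The pads swing forward as they close: fully open they stand 13 mm farther back than shut.
Start: joints at [-1.374, 0.264, 1.604, -0, 1.274, -0.037], TCP at [0.156, -0.657, 0.231] pointing down, gripper open.
Joint ranges: [-2.63, 2.63], [-0.94, 2.18], [0.31, 2.57], [-1.31, 4.45], [0, 2.66], [-2.55, 2.55]. Speed limits (rad/s): [2.57, 2.57, 3.14, 3.14, 3.14, 3.14].

### API

Orientations are given as a rotation vector (axis times angle).
In Python, from workcell import bot, cams gives the robot as it stands.
- The arm moves only by the tool play_rows, never from a script. Its argument "rows" is a list of rows, each a list of 2 entries, a list of its own where there are three numbers: the shift along the tool's x, y, z scaled (see below), then the turn, a rotation vector about the tool's x, y, z scaled (see below). A call has 1 to 20 rows; each row is the pose to reach, as a shift and turn from the pose commanded when the call began, along the tool's axes at that moment; what a row does not reach only later rows make up. The controller multiplies each number of a shift by 250 mm and each number of a turn by 45 degrees. A row lasts 1/12 s, in which the tool goes at most 41.7 mm and 7.16 degrees, less where a joint would pass 70% of its speed; a pose out of reach is approached as far as the arm can. A call with a number of a shift or a turn outside -1 to 1 is refused whole. A call with a gripper value outside its range is refused whole. "claw" is the opening, from -1 (shut) to 1 (fully open), set as the call begins (left out, the last holds). The fingers move at their own pace and stop on an object; "newtons" is the grip in N (left out, the last holds). Time passes only in rows, so rows that repeat a pose let the fingers close. It gives the time, the measured TCP pose, the force, the opening and the grip force at its end, in the units of the state.
- bot.read_state(): the state, without advancing time (a new reading comes with each control period).
- cams.read_camera(name): name is "scene" or "top" or "wrist"; returns a dict with "image" (400x640x3 uint8, red, green, blue), "K" (3x3 intrinsics, pixels), "k1" (the pictures are not rectified: a ray, as slopes to the right and down, at radius r is drawn at 1 + k1 r^2 times it, then the intrinsics apply), "T" (4x4, takes a point from camera to world coordinates); the wrist camera has in their place "mount" (4x4, takes a point from camera to tool coordinates, whose origin is the TCP and whose axes are the flange's). Camera axes: x right, y down, z forward; pixel columns grow to the right and rows downward; lengths in m; the calibration is good to about 2 mm. A picture is of the moment at which its call begins: read the wrist's pose just before it. There is no depth.
- bot.finish_job(): hands the job in; it is judged then, once.
The state is a dict: "time": time; "q": joint angles; "joint_vel": joint speeds; "joint_torque": joint torques, N m; "tool_pos": TCP position; "tcp_rot": TCP orientation; "wrist_force": force on the tool from outside, world axes, zero at the start; "torque": the same for the moment, N m; "width": opening from 0.0 (shut) to 1.0 (fully open); "grip_force": force on a finger pad.
Only numpy, scipy, OpenCV 4.12 (cv2) and the standard library are available. Lean on these libraries where they do the work, as an engineer would, in place of code of your own. Each camera call takes 0.05 s, during which the arm holds its last target. There are 200 camera calls.

### The job

The next dowel holes in this leg blank must be as deep as the one already bored. Take the drill bit with the collar out of the drill block, stand it in the finished hole so that its end rests on the bottom, and slide the collar down the bit until it sits on the wood; then put the bit back upright, all the way down, in its hole in the drill block with the collar still at that setting. Leave everything else on the saw table where it is.

Things in the scene. Friction and masses are not known exactly. Their poses are not given: they have to be found in the camera images.
- leg_blank: Pale wooden leg blank lying on the saw table, 220 mm (its x) by 64 mm (its y), 75 mm high; heavy, it does not move. Origin: centre of its underside. One blind round hole, 12 mm wide with a 2 mm chamfer, is bored straight down into its top, on its centre line, 45 mm from the middle toward its -x end. Pencilled crosses show where further holes will go; they are not holes.
- hole_mouth (a point): Centre of the mouth of the blank's hole, level with its top face, 75 mm above the table; z up.
- hole_bottom (a point): Centre of the flat bottom of the blank's hole. The depth of the hole, mouth to bottom, is different each time: 40 to 52 mm.
- drill_block: Dark wooden drill block, 136 mm (its x) by 46 mm (its y), 34 mm high; fixed. Origin: centre of its underside. The hole for the collared bit, 12 mm wide with a 2 mm chamfer and 26 mm deep, lies on its centre line 45 mm from the middle toward its -x end. Three thinner bits (8, 6 and 5 mm), fixed, stand in it at 6, 31 and 52 mm from the middle on the +x side; they rise at most 38 mm above the block.
- block_mouth (a point): Centre of the mouth of the collared bit's hole in the drill block, level with its top face, 34 mm above the table.
- block_bottom (a point): Centre of the flat bottom of that hole, 8 mm above the table.
- bit: Steel twist drill, 10 mm in diameter, 108 mm long, flat at the end with a small chamfer, plain shank for the top 34 mm, 84 g with its collar. Loose; starts upright, standing tip down on the bottom of its hole in the drill block. Origin: centre of its lower (cutting) end; z runs up along the bit to the shank.
- bit_tip (a point): Centre of the bit's lower end (the same point as the bit's origin).
- collar: Aluminium depth collar on the bit: a flange 29 mm in diameter and 4 mm thick, with a knurled round body 24 mm in diameter and 14 mm high on top of it (18 mm in all). Push fit: it slides along the bit when pushed with more than about 5 N and stays where it is left, so the bit can be carried by it. Origin: centre of its underside; z up along the bit.
- collar_face (a point): Centre of the collar's underside (the same point as the collar's origin). It starts 66 to 76 mm above the bit's end and can slide down to 30 mm.
- pencil: Bystander: flat red carpenter's pencil, 8x166x14 mm, lying; loose. Origin: centre of its underside.
- tape_measure: Bystander: yellow tape measure, 36x89x71 mm, standing; loose. Origin: centre of its underside.
- sanding_block: Bystander: brown sanding block, 62x105x31 mm; loose. Origin: centre of its underside.
- screwdriver_red: Bystander: screwdriver with a red handle, 26x202x27 mm, lying; loose. Origin: centre of its underside.

How it is judged:
On the way:
1. the bit stands on the bottom of the blank's hole and its collar sits on the wood (each within 1.5 mm) (horizontal distance between bit_tip and hole_bottom below 0.003 m and z of bit_tip in the frame of hole_bottom below 0.0015 m and z of collar_face in the frame of hole_mouth below 0.0015 m and angle between bit's own z axis and vertical below 0.08 rad), for 0.1 s.
At the end, for the whole second after the job is handed in: The bit stands upright and at rest, let go, on the bottom of its hole in the drill block (within 2 mm), and the distance from its end to the underside of its collar equals the depth of the blank's hole, mouth to bottom, within 1.5 mm (horizontal distance between bit_tip and block_bottom below 0.004 m and z of bit_tip in the frame of block_bottom below 0.002 m and angle between bit's own z axis and vertical below 0.12 rad and linear speed of bit below 0.01 m/s and contact force between bit and the fingers below 0.1 N and ((z of hole_bottom in the frame of hole_mouth between -0.0411 and -0.039 m and z of collar_face in the frame of bit between 0.0385 and 0.0425 m) or (z of hole_bottom in the frame of hole_mouth between -0.0421 and -0.041 m and z of collar_face in the frame of bit between 0.0395 and 0.0435 m) or (z of hole_bottom in the frame of hole_mouth between -0.0431 and -0.042 m and z of collar_face in the frame of bit between 0.0405 and 0.0445 m) or (z of hole_bottom in the frame of hole_mouth between -0.0441 and -0.043 m and z of collar_face in the frame of bit between 0.0415 and 0.0455 m) or (z of hole_bottom in the frame of hole_mouth between -0.0451 and -0.044 m and z of collar_face in the frame of bit between 0.0425 and 0.0465 m) or (z of hole_bottom in the frame of hole_mouth between -0.0461 and -0.045 m and z of collar_face in the frame of bit between 0.0435 and 0.0475 m) or (z of hole_bottom in the frame of hole_mouth between -0.0471 and -0.046 m and z of collar_face in the frame of bit between 0.0445 and 0.0485 m) or (z of hole_bottom in the frame of hole_mouth between -0.0481 and -0.047 m and z of collar_face in the frame of bit between 0.0455 and 0.0495 m) or (z of hole_bottom in the frame of hole_mouth between -0.0491 and -0.048 m and z of collar_face in the frame of bit between 0.0465 and 0.0505 m) or (z of hole_bottom in the frame of hole_mouth between -0.0501 and -0.049 m and z of collar_face in the frame of bit between 0.0475 and 0.0515 m) or (z of hole_bottom in the frame of hole_mouth between -0.0511 and -0.05 m and z of collar_face in the frame of bit between 0.0485 and 0.0525 m) or (z of hole_bottom in the frame of hole_mouth between -0.053 and -0.051 m and z of collar_face in the frame of bit between 0.0495 and 0.0535 m))); the robot touches nothing.
It fails at once if a bystander is shifted by more than 15 mm (distance of any of pencil, tape_measure, sanding_block, screwdriver_red from where it was at the start of the episode above 0.015 m).
It also fails if it takes over 54 s, if anything falls off the work surface, if the arm or the gripper's body presses on something with over 40 N, if the wrist force passes 120 N, or if a joint passes its speed limit or range.

## Working session

There is one attempt and no reset: what is moved stays moved. The work goes in short steps, Python scripts to look and compute and a tool call to move; the robot and the scene stay as the last step left them, time stands still between calls to the robot, and variables do not carry over. Pictures are saved under pics/ and viewed, at most 10 in all, crops included, and the job is handed in when it is done.

Besides the shell and the picture viewer there is one more tool, called as name(argument=value, ...), one argument or row to a line, values as JSON. play_rows: Moves the arm, as the interface text tells. Its arguments: {"type":"object","properties":{"rows":{"type":"array","items":{"type":"array"}},"claw":{"type":"number"},"newtons":{"type":"number"}},"required":["rows"]}

```bash
ls; mkdir -p pics; python3 - <<'E'
from workcell import bot,cams
import cv2
s=bot.read_state();print(s)
for n in ("scene","top","wrist"):
    c=cams.read_camera(n);cv2.imwrite(f"pics/{n}0.png",c["image"][:,:,::-1]);print(n,c["K"],c["k1"],c.get("T"),c.get("mount"))
E
```

```text
pics
{'time': 0.0, 'q': array([-1.37388911e+00,  2.64731371e-01,  1.60534919e+00,  2.83891415e-05,
        1.27373298e+00, -3.69124611e-02]), 'joint_vel': array([ 0.00041959, -0.00130513,  0.00123033, -0.00101649,  0.00021558,
       -0.00033174]), 'joint_torque': array([-2.01853843e-03, -5.15107334e+01, -3.67309642e+01, -2.52966438e-04,
        1.30410024e-02, -5.08380911e-07]), 'tool_pos': array([ 0.15625063, -0.65591726,  0.22999012]), 'tcp_rot': array([-3.11794828e+00, -3.66175525e-01,  2.36121962e-04]), 'wrist_force': array([-0.1202594 ,  0.31582335, -0.764117  ]), 'torque': array([-0.02760927, -0.04852939,  0.00838851]), 'grip_force': 0.0, 'width': 1.001650872689818}
scene [[412.26742191   0.         323.2851842 ]
 [  0.         412.26742191 207.18231909]
 [  0.           0.           1.        ]] -0.04787013928205055 [[-0.74393046 -0.33980516  0.57541283  0.04468099]
 [-0.66797778  0.35323579 -0.65500394  0.8236478 ]
 [ 0.01931731 -0.87164037 -0.48976515  0.49600361]
 [ 0.          0.          0.          1.        ]] None
top [[446.0113664    0.         315.84741933]
 [  0.         446.0113664  201.09297354]
 [  0.           0.           1.        ]] -0.11601285149712216 [[-0.02229637 -0.99000633  0.1392492   0.39613002]
 [-0.99936956  0.01822141 -0.03047058  0.27845835]
 [ 0.02762875 -0.13984079 -0.98978846  1.09848649]
 [ 0.          0.          0.          1.        ]] None
wrist [[345.22318585   0.         316.10017648]
 [  0.         345.22318585 201.83582205]
 [  0.           0.           1.        ]] 0.02522359606378016 None [[-1.18960685e-03 -9.57285725e-01 -2.89141186e-01  7.40465858e-02]
 [ 9.99999277e-01 -1.18967132e-03 -1.75521932e-04  3.34571289e-04]
 [-1.75958338e-04 -2.89141186e-01  9.57286448e-01 -1.43187422e-01]
 [ 0.00000000e+00  0.00000000e+00  0.00000000e+00  1.00000000e+00]]
```

View pics/top0.png

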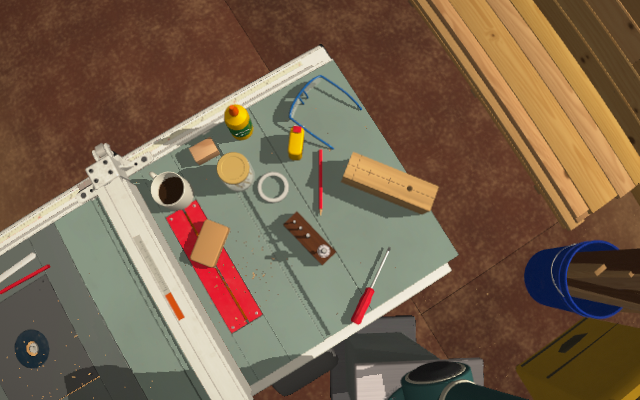

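View pics/scene0.png

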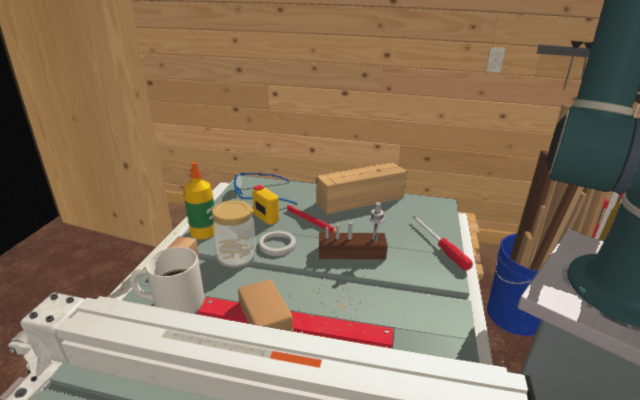

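The top view shows the drill block with the collared bit at about (323,252), and the leg blank with its hole at about (409,188). The scene view shows the collar at about (377,210).

```bash
cat > h.py <<'E'
import numpy as np,cv2
from scipy.spatial.transform import Rotation as R
from workcell import bot,cams
def snap(n,f=None):
    s=bot.read_state(); c=cams.read_camera(n)
    if 'T' in c and c['T'] is not None: T=c['T']
    else:
        W=np.eye(4);W[:3,:3]=R.from_rotvec(s['tcp_rot']).as_matrix();W[:3,3]=s['tool_pos'];T=W@c['mount']
    if f: cv2.imwrite(f,c['image'][:,:,::-1]); np.savez(f+'.npz',K=c['K'],k1=c['k1'],T=T)
    return c['image'],c['K'],c['k1'],T
def load(f):
    z=np.load(f+'.npz'); return cv2.imread(f)[:,:,::-1],z['K'],float(z['k1']),z['T']
def ray(px,K,k1,T):
    p=cv2.undistortPoints(np.array([[px]],float),K,np.array([k1,0,0,0,0.]))[0,0]
    return T[:3,3],T[:3,:3]@np.array([p[0],p[1],1])
def onz(px,z,K,k1,T):
    o,d=ray(px,K,k1,T); return o+d*(z-o[2])/d[2]
def proj(P,K,k1,T):
    Ti=np.linalg.inv(T); return cv2.projectPoints(np.array([P],float),cv2.Rodrigues(Ti[:3,:3])[0],Ti[:3,3],K,np.array([k1,0,0,0,0.]))[0][0,0]
def tri(rays):
    A=np.zeros((3,3));b=np.zeros(3)
    for o,d in rays:
        d=d/np.linalg.norm(d);M=np.eye(3)-np.outer(d,d);A+=M;b+=M@o
    x=np.linalg.solve(A,b); return x,[np.linalg.norm((np.eye(3)-np.outer(d,d)/(d@d))@(x-o)) for o,d in rays]
def to_move(P):  # shift in tool units to bring TCP to P
    s=bot.read_state(); return R.from_rotvec(s['tcp_rot']).inv().apply(np.array(P)-s['tool_pos'])/.25
E
python3 - <<'E'
from h import *
t=snap('top','pics/t1.png')[1:];s=snap('scene','pics/s1.png')[1:]
print('bit',tri([ray((323,251),*t),ray((377,207),*s)]))
print('hole',onz((409,188),.075,*t))
for p in [(346,165),(353,152),(438,187),(432,212)]: print(onz(p,.075,*t))
for p in [(283,224),(297,211),(336,241)]: print('blk',onz(p,.034,*t))
b=bot.read_state();print(R.from_rotvec(b['tcp_rot']).as_matrix())
for z,c in [(.5,'g')]:
  print('scr',onz((388,250),0.01,*t),onz((357,320),0.02,*t),'pencil',onz((321,152),.01,*t),onz((321,214),.01,*t))
E
```

```text
bit (array([0.42389065, 0.23488257, 0.10993903]), [np.float64(0.00032191748312864144), np.float64(0.0003219174831286925)])
hole [0.56720466 0.02690846 0.075     ]
[0.62455603 0.17407847 0.075     ]
[0.65577906 0.15641235 0.075     ]
[ 0.56849466 -0.04316794  0.075     ]
[ 0.50926399 -0.02506272  0.075     ]
blk [0.49202691 0.32548667 0.034     ]
blk [0.52269872 0.2914975  0.034     ]
blk [0.44882534 0.1997206  0.034     ]
[[ 9.72791299e-01  2.31683049e-01 -2.29710655e-04]
 [ 2.31683159e-01 -9.72790640e-01  1.13342882e-03]
 [ 3.91358683e-05 -1.15580978e-03 -9.99999331e-01]]
scr [0.42504185 0.07085487 0.01      ] [0.2600933  0.15359634 0.02      ] pencil [0.67339682 0.22924356 0.01      ] [0.51701605 0.23300254 0.01      ]
```

play_rows(
  rows=[
    [[0.8,-0.8,0],[0,0,-0.613]],
    [[0.8,-0.8,0],[0,0,-0.613]],
    [[0.8,-0.8,0],[0,0,-0.613]],
    [[0.8,-0.8,0],[0,0,-0.613]],
    [[0.8,-0.8,0],[0,0,-0.613]],
    [[0.8,-0.8,0],[0,0,-0.613]],
    [[0.8,-0.8,0],[0,0,-0.613]],
    [[0.8,-0.8,0],[0,0,-0.613]],
    [[0.8,-0.8,0],[0,0,-0.613]],
    [[0.8,-0.8,0],[0,0,-0.613]],
  ],
  claw=1,
)

```text
time: 1.08
tool_pos: [0.3046, -0.4161, 0.2315]
tcp_rot: [2.941, 1.101, -0.001]
wrist_force: [0.3, -0.8, 0.5]
width: 1.004
grip_force: 0.0
```

play_rows(
  rows=[
    [[0.95,-0.25,0],[0,0,0]],
    [[0.95,-0.25,0],[0,0,0]],
    [[0.95,-0.25,0],[0,0,0]],
    [[0.95,-0.25,0],[0,0,0]],
    [[0.95,-0.25,0],[0,0,0]],
    [[0.95,-0.25,0],[0,0,0]],
    [[0.95,-0.25,0],[0,0,0]],
    [[0.95,-0.25,0],[0,0,0]],
    [[0.95,-0.25,0],[0,0,0]],
  ],
)

```text
time: 1.83
tool_pos: [0.4428, -0.2141, 0.2312]
tcp_rot: [2.943, 1.099, -0.001]
wrist_force: [-0.7, -0.5, 0.7]
width: 0.998
grip_force: 0.0
```

play_rows(
  rows=[
    [[0.95,-0.4,0],[0,0,0]],
    [[0.95,-0.4,0],[0,0,0]],
    [[0.95,-0.4,0],[0,0,0]],
    [[0.95,-0.4,0],[0,0,0]],
    [[0.95,-0.4,0],[0,0,0]],
    [[0.95,-0.4,0],[0,0,0]],
    [[0.95,-0.4,0],[0,0,0]],
    [[0.95,-0.4,0],[0,0,0]],
    [[0.95,-0.4,0],[0,0,0]],
    [[0.95,-0.4,0],[0,0,0]],
  ],
)

```text
time: 2.67
tool_pos: [0.5561, 0.016, 0.231]
tcp_rot: [2.944, 1.096, -0.002]
wrist_force: [1.3, 0.1, 0.3]
width: 0.999
grip_force: 0.0
```

```bash
python3 - <<'E'
from h import *
snap('wrist','pics/w1.png');s=bot.read_state();print(s['time'],s['tool_pos'],s['q'],R.from_rotvec(s['tcp_rot']).as_matrix().round(4), to_move([.424,.235,.23]))
E
```

```text
2.7167 [0.55601969 0.01604097 0.23106867] [-1.54962351e-02  4.04483316e-02  1.86000256e+00 -7.44813851e-04
  1.24188631e+00  8.43210341e-01] [[ 7.568e-01  6.536e-01 -8.000e-04]
 [ 6.536e-01 -7.568e-01 -7.000e-04]
 [-1.000e-03  0.000e+00 -1.000e+00]] [ 0.1727788  -1.00802049  0.00406634]
```

View pics/w1.png

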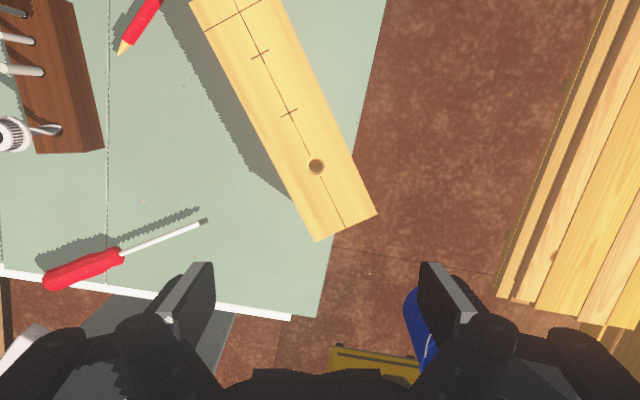

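The wrist view shows the hole at (316,166), with the bit at the left edge near (10,135). I'll move over the bit and take the second view there.

play_rows(
  rows=[
    [[0.1,-0.5,0],[0,0,0]],
    [[0.1,-0.5,0],[0,0,0]],
    [[0.1,-0.5,0],[0,0,0]],
    [[0.1,-0.5,0],[0,0,0]],
    [[0.1,-0.5,0],[0,0,0]],
    [[0.1,-0.5,0],[0,0,0]],
    [[0.1,-0.5,0],[0,0,0]],
  ],
)

```text
time: 3.3
tool_pos: [0.4942, 0.1276, 0.2316]
tcp_rot: [2.943, 1.097, 0.001]
wrist_force: [0.6, 0.3, -0.0]
width: 0.996
grip_force: 0.0
```

```bash
python3 - <<'E'
from h import *
snap('wrist','pics/w2.png')
E
```

play_rows(
  rows=[
    [[0.1,-0.5,0],[0,0,0]],
    [[0.1,-0.5,0],[0,0,0]],
    [[0.1,-0.5,0],[0,0,0]],
    [[0.1,-0.5,0],[0,0,0]],
    [[0.1,-0.5,0],[0,0,0]],
    [[0.1,-0.5,0],[0,0,0]],
    [[0.1,-0.5,0],[0,0,0]],
  ],
)

```text
time: 3.93
tool_pos: [0.4314, 0.2386, 0.2312]
tcp_rot: [2.943, 1.097, -0.0]
wrist_force: [0.4, 0.2, 0.2]
width: 0.997
grip_force: 0.0
```

```bash
python3 - <<'E'
from h import *
snap('wrist','pics/w3.png')
a=cv2.imread('pics/w2.png')[0:300,];b=cv2.imread('pics/w3.png')[0:300]
cv2.imwrite('pics/w23.png',np.vstack([a,b]))
E
```

```text
(no output)
```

View pics/w23.png

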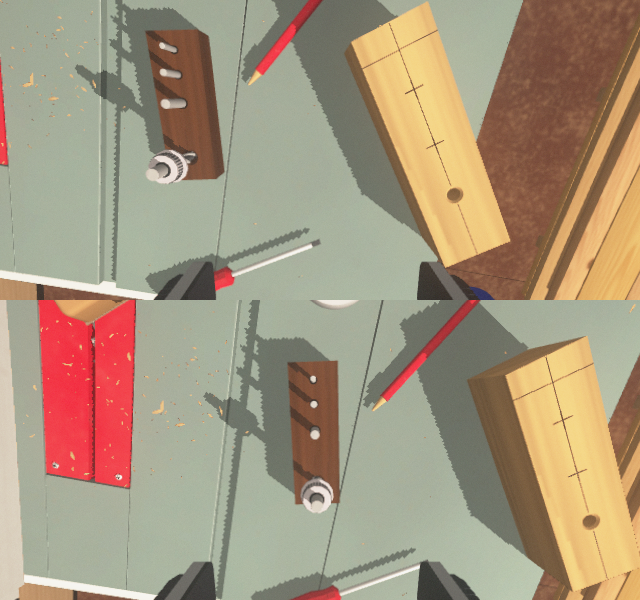

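In w2 the hole is at (455,195), the bit top at about (153,174) and the collar at (168,166). In w3 the hole is at (591,221) and the collar at (317,195). Next I'll zoom into these crops and segment the hole.

```bash
python3 - <<'E'
from h import *
C=[('w1',(316,166)),('w2',(455,195)),('w3',(591,221))]
rays=[];tiles=[]
for n,(u,v) in C:
    im,K,k1,T=load(f'pics/{n}.png')
    hsv=cv2.cvtColor(np.ascontiguousarray(im),cv2.COLOR_RGB2HSV)
    x0,y0=u-16,v-16; V=hsv[y0:y0+32,x0:x0+32,2]
    m=(V<0.72*np.median(V)).astype(np.uint8)
    k,l,st,ce=cv2.connectedComponentsWithStats(m); i=1+np.argmax(st[1:,4])
    cs,_=cv2.findContours((l==i).astype(np.uint8),cv2.RETR_EXTERNAL,cv2.CHAIN_APPROX_NONE)
    e=cv2.fitEllipse(max(cs,key=cv2.contourArea)); c=np.array(e[0])+(x0,y0)
    print(n,c,e[1],ce[i]+(x0,y0),onz(c,.075,K,k1,T), np.linalg.norm(onz(c,.075,K,k1,T)-T[:3,3])*np.array(e[1])/345)
    rays.append(ray(c,K,k1,T))
    tiles.append(cv2.resize(im[v-20:v+20,u-20:u+20],(260,260),interpolation=cv2.INTER_CUBIC))
print(tri(rays))
for n,(u,v) in [('w2',(165,168)),('w3',(317,195))]:
    im=load(f'pics/{n}.png')[0]; tiles.append(cv2.resize(im[v-26:v+26,u-26:u+26],(260,260),interpolation=cv2.INTER_CUBIC))
tiles.append(np.zeros_like(tiles[0]))
cv2.imwrite('pics/z.png',np.vstack([np.hstack(tiles[:3]),np.hstack(tiles[3:])])[:,:,::-1])
E
```

```text
w1 [315.35746479 165.59565735] (10.965596199035645, 12.590494155883789) [315.3495935  165.58536585] [0.56839713 0.02690854 0.075     ] [0.00967941 0.01111372]
w2 [454.34826183 194.59027576] (12.398168563842773, 14.646735191345215) [454.32911392 194.56329114] [0.5682188  0.02660253 0.075     ] [0.01204976 0.01423514]
w3 [590.16781616 221.15244484] (11.603292465209961, 14.875391960144043) [590.15789474 221.18421053] [0.56788565 0.02687212 0.075     ] [0.01360567 0.01744244]
(array([0.56817955, 0.02668465, 0.07477414]), [np.float64(0.00026412381580695867), np.float64(0.0001806356758699585), np.float64(0.00022979787757021009)])
```

View pics/z.png

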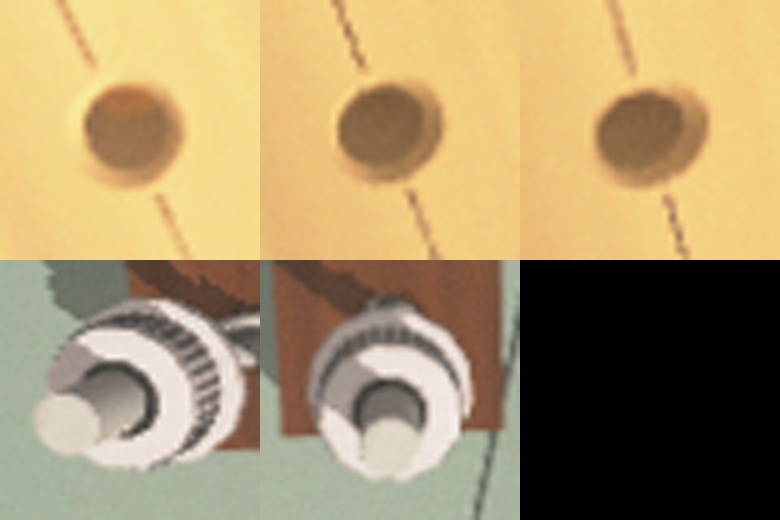

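```bash
python3 - <<'E'
from h import *
w2=load('pics/w2.png')[1:];w3=load('pics/w3.png')[1:]
B,r=tri([ray((151.9,174.5),*w2),ray((316.7,206.1),*w3)]);print('bittop',B,r)
t=np.load('pics/t1.png.npz'); 
for z in np.arange(.088,.108,.002):
    P=onz((316.7,212.3),z,*w3); print(z.round(3),(np.hypot(*(P-B)[:2])*1e3).round(1),end='; ')
# block axis from thin bits tops? block corners in w3
im=load('pics/w3.png')[0]
hsv=cv2.cvtColor(np.ascontiguousarray(im),cv2.COLOR_RGB2HSV)
s=bot.read_state();print(s['time'],s['tool_pos'],R.from_rotvec(s['tcp_rot']).as_matrix().round(4))
a=onz((289.5,62.5),.034,*w3);b=onz((337,61),.034,*w3);c=onz((295,204),.034,*w3);d=onz((339,202),.034,*w3)
print(a,b,c,d,np.linalg.norm(a-b),np.linalg.norm(a-c),np.linalg.norm(b-d))
ax=((a-c)+(b-d));ax/=np.linalg.norm(ax);print('ax',ax,np.degrees(np.arctan2(ax[1],ax[0])),'hole from centre',(a+b+c+d)/4-45e-3*ax)
print(to_move([B[0],B[1],.2]))
E
```

```text
bittop [0.42630083 0.23291846 0.11630246] [np.float64(6.66202574098288e-05), np.float64(6.662025740977349e-05)]
0.088 14.7; 0.09 14.0; 0.092 13.4; 0.094 12.7; 0.096 12.0; 0.098 11.3; 0.1 10.7; 0.102 10.0; 0.104 9.3; 0.106 8.7; 0.108 8.0; 3.9833 [0.43144309 0.23854499 0.23124007] [[ 7.565e-01  6.540e-01  2.000e-04]
 [ 6.540e-01 -7.565e-01 -5.000e-04]
 [-2.000e-04  5.000e-04 -1.000e+00]]
[0.49466592 0.32459332 0.034     ] [0.52400809 0.29256459 0.034     ] [0.39380413 0.23413402 0.034     ] [0.42507163 0.20119547 0.034     ] 0.043437336899527584 0.135484262684848 0.13467271485221868
ax [0.73958318 0.67306517 0.        ] 42.304079329345335 hole from centre [0.4261062  0.23283392 0.034     ]
[-0.03024983  0.00350686  0.12496931]
```

play_rows(
  rows=[
    [[-0.0302,0.0035,0.1],[0,0,-0.03]],
    [[-0.0302,0.0035,0.2],[0,0,-0.03]],
    [[-0.0302,0.0035,0.3],[0,0,-0.03]],
    [[-0.0302,0.0035,0.36],[0,0,-0.03]],
    [[-0.0302,0.0035,0.42],[0,0,-0.03]],
    [[-0.0302,0.0035,0.48],[0,0,-0.03]],
    [[-0.0302,0.0035,0.53],[0,0,-0.03]],
    [[-0.0302,0.0035,0.57],[0,0,-0.03]],
    [[-0.0302,0.0035,0.587],[0,0,-0.03]],
    [[-0.0302,0.0035,0.587],[0,0,-0.03]],
    [[-0.0302,0.0035,0.587],[0,0,-0.03]],
  ],
)

```text
time: 4.9
tool_pos: [0.4258, 0.234, 0.0848]
tcp_rot: [2.93, 1.133, 0.0]
wrist_force: [0.5, 0.6, 0.7]
width: 0.999
grip_force: 0.0
```

```bash
python3 - <<'E'
from h import *
im=snap('wrist','pics/w4.png')[0]
s=snap('scene','pics/s4.png')[0]
print(to_move([.4262,.2329,.084]))
cv2.imwrite('pics/c4.png',np.hstack([cv2.resize(im[150:400,195:445],(390,390)),cv2.resize(s[150:280,310:440],(390,390),interpolation=cv2.INTER_CUBIC)])[:,:,::-1])
E
```

```text
[-0.00450077  0.00486861  0.00589166]
```

View pics/c4.png

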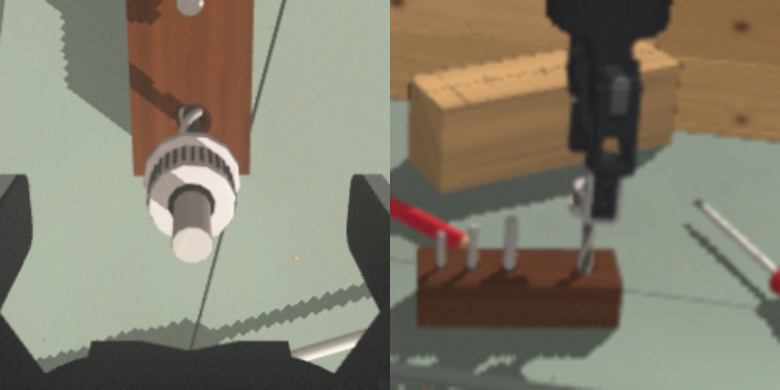

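The bit and collar are centred between the open fingers, so I'll close on the collar.

play_rows(
  rows=[
    [[-0.004,0.004,0.003],[0,0,0]],
    [[-0.004,0.004,0.003],[0,0,0]],
    [[-0.004,0.004,0.003],[0,0,0]],
    [[-0.004,0.004,0.003],[0,0,0]],
    [[-0.004,0.004,0.003],[0,0,0]],
    [[-0.004,0.004,0.003],[0,0,0]],
    [[-0.004,0.004,0.003],[0,0,0]],
    [[-0.004,0.004,0.003],[0,0,0]],
    [[-0.004,0.004,0.003],[0,0,0]],
    [[-0.004,0.004,0.003],[0,0,0]],
    [[-0.004,0.004,0.003],[0,0,0]],
    [[-0.004,0.004,0.003],[0,0,0]],
  ],
  claw=-1,
  newtons=50,
)

```text
time: 6.0
tool_pos: [0.4254, 0.2331, 0.084]
tcp_rot: [-2.93, -1.134, -0.001]
wrist_force: [-0.5, -0.0, 3.4]
width: 0.254
grip_force: 49.0
```

```bash
python3 - <<'E'
from h import *
s=bot.read_state();print({k:s[k] for k in('time','tool_pos','wrist_force','torque','width','grip_force')})
E
```

```text
{'time': 6.0, 'tool_pos': array([0.42542589, 0.23306312, 0.08401561]), 'wrist_force': array([-0.52420861, -0.0450996 ,  3.40204442]), 'torque': array([0.06072761, 0.0495117 , 0.00942289]), 'width': 0.2539390120025342, 'grip_force': 49.031009674072266}
```

play_rows(
  rows=[
    [[0,0,-0.04],[0,0,0]],
    [[0,0,-0.1],[0,0,0]],
    [[0,0,-0.17],[0,0,0]],
    [[0,0,-0.25],[0,0,0]],
    [[0,0,-0.33],[0,0,0]],
    [[0,0,-0.4],[0,0,0]],
    [[0,0,-0.44],[0,0,0]],
    [[0,0,-0.44],[0,0,0]],
    [[0,0,-0.44],[0,0,0]],
  ],
)

```text
time: 6.75
tool_pos: [0.4252, 0.2329, 0.1939]
tcp_rot: [-2.93, -1.134, -0.001]
wrist_force: [0.2, -0.3, -1.6]
width: 0.253
grip_force: 49.1
```

```bash
python3 - <<'E'
from h import *
im=snap('wrist','pics/w5.png')[0]
s=snap('scene','pics/s5.png')[0]
b=bot.read_state();print(b['time'],b['tool_pos'],b['wrist_force'],b['grip_force'],to_move([.5681,.0269,.19]))
cv2.imwrite('pics/c5.png',np.hstack([cv2.resize(im[150:400,195:445],(390,390)),cv2.resize(s[100:230,320:450],(390,390),interpolation=cv2.INTER_CUBIC)])[:,:,::-1])
E
```

```text
6.85 [0.42424441 0.23245166 0.19233039] [-0.06526219  0.12858654 -1.34141096] 49.11332130432129 [-0.12821398  0.99534075  0.00891572]
```

View pics/c5.png

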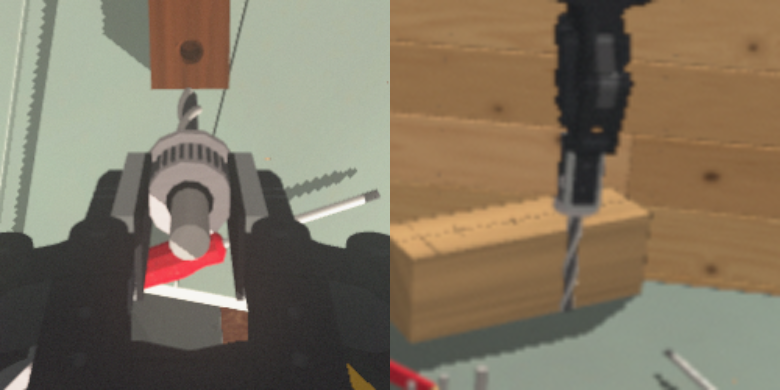

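```bash
python3 - <<'E'
from h import *
im,*w=load('pics/w5.png'); s=load('pics/s5.png')[1:]
W=w[2]
b=bot.read_state();tcp=b['tool_pos'];print(tcp)
Rt=R.from_rotvec(b['tcp_rot']).as_matrix()
dz=tcp[2]-.084
for nm,z in (('tip',.008+dz),('top',.1163+dz)):
  P=np.array([.4262-.4254,.2329-.2331,0])+tcp; P[2]=z; print(nm,proj(P,*w),proj(P,*s))
print('tile tip',(Rt.T@(onz((314.9,212),.008+dz,*w)-tcp))*1e3,'top',(Rt.T@(onz((195+190/1.56-.5,150+243/1.56-.5),.1163+dz,*w)-tcp))*1e3)
print(tri([ray((379.5,202.2),*s),ray((314.9,211),*w)]))
a=im[185:275,280:350]; b2=load('pics/s5.png')[0][155:215,350:410]
cv2.imwrite('pics/z5.png',np.hstack([cv2.resize(a,(420,540),interpolation=cv2.INTER_CUBIC),cv2.resize(b2,(380,540),interpolation=cv2.INTER_CUBIC)])[:,:,::-1])
E
```

```text
[0.42424441 0.23245166 0.19233039]
tip [316.02879397 212.87670132] [377.74871187 203.43157651]
top [316.19048708 305.54472392] [382.75957187 150.61473555]
tile tip [ 1.26669819e+00 -1.86744703e-02  7.59971660e+01] top [  0.49538006   0.70231623 -32.30182216]
(array([0.42411194, 0.2324002 , 0.11866688]), [np.float64(0.002559983686982202), np.float64(0.002559983686982088)])
```

View pics/z5.png

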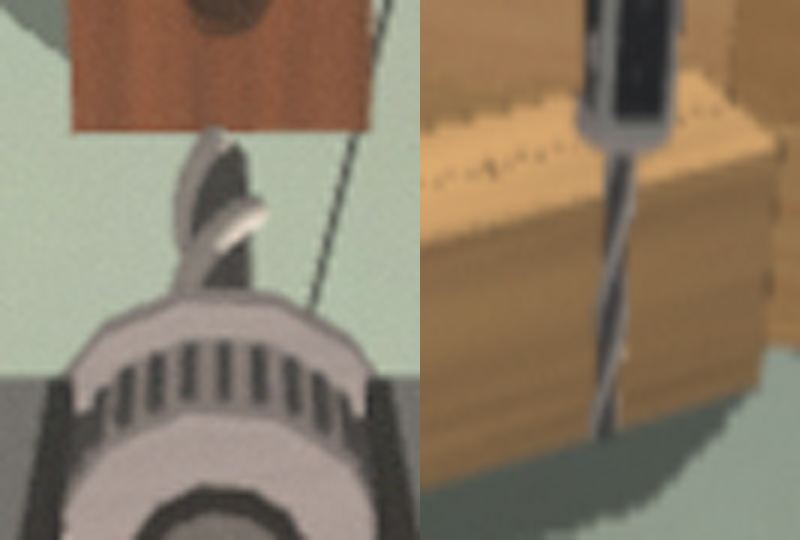

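play_rows(
  rows=[
    [[-0.01,0.08,0],[0,0,0]],
    [[-0.025,0.2,0],[0,0,0]],
    [[-0.045,0.35,0],[0,0,0]],
    [[-0.064,0.5,0],[0,0,0]],
    [[-0.083,0.65,0],[0,0,0]],
    [[-0.1,0.8,0],[0,0,0]],
    [[-0.116,0.9,0],[0,0,0]],
    [[-0.125,0.97,0],[0,0,0]],
    [[-0.13,0.995,0],[0,0,0]],
    [[-0.13,0.995,0],[0,0,0]],
    [[-0.13,0.995,0],[0,0,0]],
    [[-0.13,0.995,0],[0,0,0]],
  ],
)

```text
time: 7.85
tool_pos: [0.5676, 0.0282, 0.193]
tcp_rot: [-2.928, -1.135, 0.002]
wrist_force: [0.2, -1.2, -1.6]
width: 0.249
grip_force: 49.2
```

```bash
python3 - <<'E'
from h import *
P=[]
for i in range(5):
    im,K,k1,T=snap('wrist','pics/w6.png'); b=bot.read_state(); P.append(np.r_[b['tool_pos'],b['tcp_rot'],b['wrist_force']])
P=np.array(P);print(P[:,:3].round(4));m=P.mean(0);print(m.round(4))
h=proj([.5681,.0269,.075],K,k1,T);print('hole pred px',h,np.mean(P[:,:3],0)-b['tool_pos'])
print(R.from_rotvec(b['tcp_rot']).inv().apply(np.array([.5679,.0261,.19])-m[:3])/.25)
s=snap('scene','pics/s6.png')[0];print(proj([.5681,.0269,.075],*load('pics/s6.png')[1:]))
cv2.imwrite('pics/z6.png',np.hstack([cv2.resize(im[150:350,230:400],(340,400)),cv2.resize(s[130:220,320:420],(440,400),interpolation=cv2.INTER_CUBIC)])[:,:,::-1])
E
```

```text
[[0.5677 0.0283 0.1933]
 [0.5679 0.0283 0.1935]
 [0.5681 0.0283 0.1938]
 [0.5682 0.0282 0.1939]
 [0.5684 0.028  0.1939]]
[ 5.6810e-01  2.8200e-02  1.9370e-01 -2.9285e+00 -1.1362e+00  4.0000e-04
 -2.3520e-01  1.5700e-01 -9.0760e-01]
hole pred px [316.64668366 196.55395126] [-0.00032011  0.00021586 -0.00026866]
[-0.00624484  0.00586348  0.01472217]
[377.17046587 170.24127813]
```

View pics/z6.png

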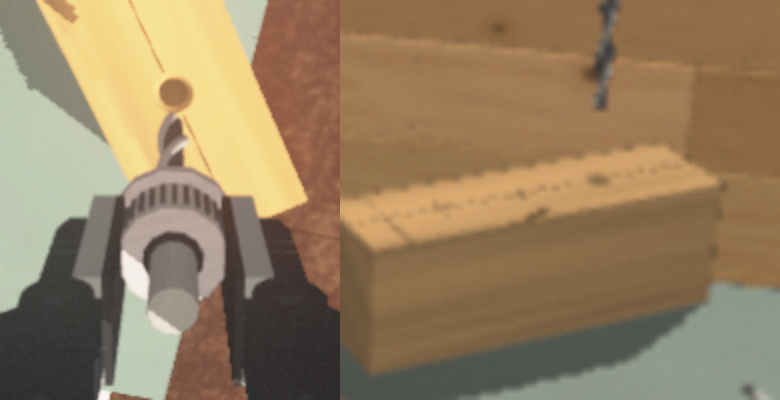

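The bit hangs upright just short of the hole, which sits at about (317.5,196), within a pixel of its predicted place. I'll correct and descend to the mouth.

play_rows(
  rows=[
    [[-0.0065,0.005,0.02],[0,0,0]],
    [[-0.0065,0.005,0.05],[0,0,0]],
    [[-0.0065,0.005,0.09],[0,0,0]],
    [[-0.0065,0.005,0.12],[0,0,0]],
    [[-0.0065,0.005,0.14],[0,0,0]],
    [[-0.0065,0.005,0.152],[0,0,0]],
    [[-0.0065,0.005,0.152],[0,0,0]],
    [[-0.0065,0.005,0.152],[0,0,0]],
    [[-0.0065,0.005,0.152],[0,0,0]],
    [[-0.0065,0.005,0.152],[0,0,0]],
    [[-0.0065,0.005,0.152],[0,0,0]],
  ],
)

```text
time: 9.07
tool_pos: [0.5688, 0.0252, 0.1564]
tcp_rot: [2.929, 1.134, 0.002]
wrist_force: [-0.6, -0.2, -0.6]
width: 0.256
grip_force: 49.2
```

```bash
cat > st.py <<'E'
from h import *
import sys
P=[]
for i in range(4):
    cams.read_camera('top'); b=bot.read_state(); P.append(np.r_[b['tool_pos'],b['wrist_force']])
P=np.array(P);print(b['time'],P.round(4),b['torque'],b['grip_force'],b['width'])
t=np.array([float(a) for a in sys.argv[1:4]])
print('move',R.from_rotvec(b['tcp_rot']).inv().apply(t-P[:,:3].mean(0))/.25)
E
python3 st.py .5679 .0261 .155
```

```text
9.2667 [[ 0.5687  0.0251  0.1563  0.0483  0.3992 -0.8975]
 [ 0.5686  0.0252  0.1562  0.2388  0.4716 -0.8354]
 [ 0.5686  0.0251  0.1561  0.076  -0.4806 -0.5454]
 [ 0.5685  0.0252  0.156   0.4521 -0.8441 -0.6942]] [ 0.00496373 -0.00181828 -0.02723509] 49.17062759399414 0.2595754780991311
move [ 0.00052895 -0.00465995  0.00468619]
```

play_rows(
  rows=[
    [[0,-0.002,0.01],[0,0,0]],
    [[0,-0.002,0.02],[0,0,0]],
    [[0,-0.002,0.03],[0,0,0]],
    [[0,-0.002,0.04],[0,0,0]],
    [[0,-0.002,0.05],[0,0,0]],
    [[0,-0.002,0.06],[0,0,0]],
    [[0,-0.002,0.06],[0,0,0]],
    [[0,-0.002,0.06],[0,0,0]],
  ],
)

```text
time: 9.93
tool_pos: [0.5676, 0.0256, 0.1402]
tcp_rot: [-2.929, -1.134, 0.002]
wrist_force: [-0.6, 1.4, -3.2]
width: 0.254
grip_force: 49.1
```

```bash
python3 st.py .5679 .0261 .14
```

```text
10.1333 [[ 0.5676  0.0256  0.1403 -1.0472  2.3807 -0.7192]
 [ 0.5677  0.0256  0.1404 -2.3219 -0.0296 -1.775 ]
 [ 0.5677  0.0256  0.1405 -1.2301  1.9259 -1.9089]
 [ 0.5677  0.0256  0.1406 -1.1177  1.2429 -1.7453]] [ 0.3473809   0.23926036 -0.03492758] 49.078309535980225 0.2541564354421474
move [ 0.00199326 -0.0008603   0.00179156]
```

play_rows(
  rows=[
    [[0,-0.002,0.01],[0,0,0]],
    [[0,-0.002,0.025],[0,0,0]],
    [[0,-0.002,0.04],[0,0,0]],
    [[0,-0.002,0.055],[0,0,0]],
    [[0,-0.002,0.07],[0,0,0]],
    [[0,-0.002,0.085],[0,0,0]],
    [[0,-0.002,0.1],[0,0,0]],
    [[0,-0.002,0.1],[0,0,0]],
    [[0,-0.002,0.1],[0,0,0]],
  ],
)

```text
time: 10.88
tool_pos: [0.5674, 0.0258, 0.1151]
tcp_rot: [-2.93, -1.134, 0.001]
wrist_force: [0.1, 0.5, -1.6]
width: 0.255
grip_force: 49.2
```

```bash
python3 st.py .5679 .0261 .1
```

```text
11.0833 [[ 0.5675  0.0258  0.1154 -0.9561  1.4142 -0.549 ]
 [ 0.5675  0.0259  0.1156 -1.0216  1.5756 -1.7842]
 [ 0.5676  0.0259  0.1157 -0.2315  1.6168 -1.7237]
 [ 0.5676  0.0259  0.1157 -1.2389  0.6936 -0.6301]] [0.2490555  0.13914524 0.04483116] 49.22774791717529 0.2526951844637055
move [0.00161975 0.00017855 0.06244333]
```

play_rows(
  rows=[
    [[0,-0.002,0.01],[0,0,0]],
    [[0,-0.002,0.02],[0,0,0]],
    [[0,-0.002,0.03],[0,0,0]],
    [[0,-0.002,0.04],[0,0,0]],
    [[0,-0.002,0.05],[0,0,0]],
    [[0,-0.002,0.06],[0,0,0]],
    [[0,-0.002,0.07],[0,0,0]],
    [[0,-0.002,0.08],[0,0,0]],
    [[0,-0.002,0.09],[0,0,0]],
    [[0,-0.002,0.09],[0,0,0]],
    [[0,-0.002,0.09],[0,0,0]],
  ],
)

```text
time: 12.0
tool_pos: [0.5674, 0.0261, 0.0929]
tcp_rot: [2.929, 1.134, -0.0]
wrist_force: [1.2, -0.2, 2.6]
width: 0.257
grip_force: 49.4
```

```bash
python3 st.py .5679 .0261 .081
```

```text
12.2 [[ 0.5673  0.0261  0.0929 -0.0195  0.484   0.4822]
 [ 0.5673  0.0261  0.0929  0.9858 -0.2771  1.7006]
 [ 0.5673  0.0261  0.0929  1.838  -0.256   2.1128]
 [ 0.5673  0.0261  0.0929  2.4019  0.2051  0.9858]] [ 0.03141922 -0.17441215 -0.02110638] 49.30430889129639 0.25394552163686174
move [0.00174898 0.00159909 0.04764113]
```

play_rows(
  rows=[
    [[0,0,0.006],[0,0,0]],
    [[0,0,0.012],[0,0,0]],
    [[0,0,0.018],[0,0,0]],
    [[0,0,0.024],[0,0,0]],
    [[0,0,0.03],[0,0,0]],
    [[0,0,0.034],[0,0,0]],
    [[0,0,0.034],[0,0,0]],
  ],
)

```text
time: 12.78
tool_pos: [0.5674, 0.0262, 0.0846]
tcp_rot: [2.929, 1.134, 0.0]
wrist_force: [0.8, 0.1, 4.2]
width: 0.248
grip_force: 49.6
```

play_rows(
  rows=[
    [[0,0,0.004],[0,0,0]],
    [[0,0,0.006],[0,0,0]],
    [[0,0,0.006],[0,0,0]],
  ],
)

```text
time: 13.03
tool_pos: [0.5675, 0.0262, 0.0832]
tcp_rot: [2.93, 1.134, 0.0]
wrist_force: [0.7, -0.3, 3.3]
width: 0.25
grip_force: 49.6
```

play_rows(
  rows=[
    [[0,0,0.003],[0,0,0]],
    [[0,0,0.004],[0,0,0]],
    [[0,0,0.004],[0,0,0]],
  ],
)

```text
time: 13.28
tool_pos: [0.5674, 0.0262, 0.0823]
tcp_rot: [2.93, 1.134, 0.0]
wrist_force: [0.1, 0.7, 4.0]
width: 0.252
grip_force: 49.6
```

play_rows(
  rows=[
    [[0,0,0.002],[0,0,0]],
    [[0,0,0.004],[0,0,0]],
    [[0,0,0.004],[0,0,0]],
  ],
)

```text
time: 13.53
tool_pos: [0.5674, 0.0262, 0.0812]
tcp_rot: [2.93, 1.134, 0.0]
wrist_force: [1.5, 0.4, 4.6]
width: 0.257
grip_force: 49.7
```

play_rows(
  rows=[
    [[0,0,0.002],[0,0,0]],
    [[0,0,0.003],[0,0,0]],
    [[0,0,0.003],[0,0,0]],
  ],
)

```text
time: 13.78
tool_pos: [0.5674, 0.0262, 0.0805]
tcp_rot: [2.93, 1.134, 0.0]
wrist_force: [0.5, -0.0, 4.6]
width: 0.253
grip_force: 49.7
```

play_rows(
  rows=[
    [[0,0,0.002],[0,0,0]],
    [[0,0,0.003],[0,0,0]],
    [[0,0,0.003],[0,0,0]],
  ],
)

```text
time: 14.03
tool_pos: [0.5675, 0.0262, 0.0801]
tcp_rot: [2.93, 1.134, 0.0]
wrist_force: [1.0, 0.1, 6.2]
width: 0.248
grip_force: 49.9
```

play_rows(
  rows=[
    [[0,0,0.002],[0,0,0]],
    [[0,0,0.003],[0,0,0]],
    [[0,0,0.003],[0,0,0]],
  ],
)

```text
time: 14.28
tool_pos: [0.5675, 0.0262, 0.0801]
tcp_rot: [2.93, 1.134, 0.0]
wrist_force: [-2.1, -0.9, 11.1]
width: 0.252
grip_force: 50.2
```

```bash
python3 st.py .5679 .0261 .081
```

```text
14.4833 [[ 0.5675  0.0263  0.0801 -1.2273  0.1195 11.1535]
 [ 0.5675  0.0263  0.08   -2.1047  0.3603 10.8925]
 [ 0.5675  0.0262  0.0801 -1.9263 -0.892  10.8277]
 [ 0.5675  0.0262  0.0801 -2.4825  0.0285 10.4736]] [-0.01370333  0.31905113  0.06091786] 50.22580325603485 0.2541898087115432
move [ 0.00076505  0.00152692 -0.00376084]
```

play_rows(
  rows=[
    [[0,0,0.003],[0,0,0]],
    [[0,0,0.003],[0,0,0]],
    [[0,0,0.003],[0,0,0]],
    [[0,0,0.003],[0,0,0]],
  ],
)

```text
time: 14.82
tool_pos: [0.5675, 0.0263, 0.08]
tcp_rot: [2.93, 1.134, 0.0]
wrist_force: [-3.5, -0.6, 15.5]
width: 0.251
grip_force: 50.6
```

```bash
python3 - <<'E'
from h import *
im=snap('wrist','pics/w7.png')[0];s=snap('scene','pics/s7.png')[0]
b=bot.read_state();print(b['tool_pos'],b['wrist_force'])
cv2.imwrite('pics/z7.png',np.hstack([cv2.resize(im[150:350,230:400],(340,400)),cv2.resize(s[120:210,330:430],(440,400),interpolation=cv2.INTER_CUBIC)])[:,:,::-1])
E
```

```text
[0.56754542 0.0262488  0.08003264] [-3.85997153 -0.62435127 13.96778492]
```

View pics/z7.png

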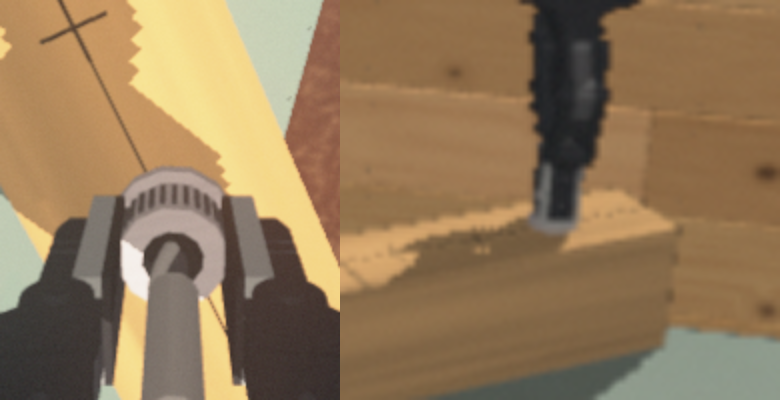

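The collar flange sits flush on the wood, with its shadow closed up against it. I'll lift out now and work out d numerically from the shank top.

play_rows(
  rows=[
    [[0,0,-0.01],[0,0,0]],
    [[0,0,-0.03],[0,0,0]],
    [[0,0,-0.06],[0,0,0]],
    [[0,0,-0.11],[0,0,0]],
    [[0,0,-0.17],[0,0,0]],
    [[0,0,-0.24],[0,0,0]],
    [[0,0,-0.31],[0,0,0]],
    [[0,0,-0.37],[0,0,0]],
    [[0,0,-0.41],[0,0,0]],
    [[0,0,-0.41],[0,0,0]],
    [[0,0,-0.41],[0,0,0]],
  ],
)

```text
time: 15.83
tool_pos: [0.5674, 0.0262, 0.1814]
tcp_rot: [2.929, 1.134, 0.001]
wrist_force: [-0.8, 0.9, -0.8]
width: 0.258
grip_force: 49.3
```

```bash
python3 st.py .4257 .2326 .185; python3 - <<'E'
from h import *
im,*w=load('pics/w7.png')
print('rows',[(r,int(im[r,308:325].mean())) for r in range(330,400,3)])
for d in (.040,.044,.048,.052):
    c=np.array([.5681,.0269,.183-d]); u=np.array([.74,.67,0])*.005
    print(d,proj(c-u,*w),proj(c,*w),proj(c+u,*w))
E
```

```text
16.0333 [[ 0.5667  0.0262  0.1803  0.502   0.4749 -1.0076]
 [ 0.5664  0.0262  0.1797  0.1306  0.1127 -1.2676]
 [ 0.5662  0.0262  0.1793  0.5345  0.1022 -0.3195]
 [ 0.5663  0.0262  0.1793  0.2913  0.0759 -1.5765]] [-0.00492764  0.02677445  0.01303352] 49.25485610961914 0.25185129965847436
move [ 0.13984268 -0.98927703 -0.01992422]
rows [(330, 117), (333, 118), (336, 119), (339, 118), (342, 117), (345, 118), (348, 133), (351, 150), (354, 150), (357, 150), (360, 150), (363, 149), (366, 149), (369, 148), (372, 146), (375, 53), (378, 53), (381, 52), (384, 51), (387, 51), (390, 50), (393, 50), (396, 49), (399, 49)]
0.04 [314.67212525 381.8256087 ] [314.6855103  367.34813264] [314.69914566 352.48155495]
0.044 [314.71660187 371.12055094] [314.72997922 357.06630816] [314.74360381 342.64669014]
0.048 [314.75778017 361.20272443] [314.77111815 347.54832351] [314.78469933 333.55014669]
0.052 [314.7960179  351.98736631] [314.80929136 338.71120627] [314.82280327 325.110993  ]
```

play_rows(
  rows=[
    [[0.01,-0.08,0],[0,0,0]],
    [[0.03,-0.2,0],[0,0,0]],
    [[0.05,-0.35,0],[0,0,0]],
    [[0.07,-0.5,0],[0,0,0]],
    [[0.09,-0.65,0],[0,0,0]],
    [[0.112,-0.8,0],[0,0,0]],
    [[0.127,-0.9,0],[0,0,0]],
    [[0.136,-0.97,0],[0,0,0]],
    [[0.14,-0.989,0],[0,0,0]],
    [[0.14,-0.989,0],[0,0,0]],
    [[0.14,-0.989,0],[0,0,0]],
    [[0.14,-0.989,0],[0,0,0]],
  ],
)

```text
time: 17.03
tool_pos: [0.4272, 0.2318, 0.1805]
tcp_rot: [2.93, 1.133, -0.001]
wrist_force: [-0.1, -1.2, -0.3]
width: 0.249
grip_force: 49.3
```

```bash
python3 st.py .4256 .2326 .085; python3 - <<'E'
from h import *
im,*w=snap('wrist','pics/w8.png'); print(bot.read_state()['tool_pos'])
print('hole px pred',proj([.4262,.2329,.034],*w))
hsv=cv2.cvtColor(np.ascontiguousarray(im),cv2.COLOR_RGB2HSV)
u,v=proj([.4262,.2329,.034],*w).astype(int); 
sub=hsv[v-22:v+23,u-25:u+26,2]; 
for r in sub[::2,::2]: print(' '.join('%3d'%x for x in r))
E
```

```text
17.2333 [[ 0.4273  0.2318  0.1805  0.2973  1.1988 -0.3799]
 [ 0.4273  0.2317  0.1806  0.9971 -0.6416 -0.4973]
 [ 0.4273  0.2318  0.1807 -0.1029 -0.294   0.4761]
 [ 0.4273  0.2319  0.1807 -0.3048  0.887  -1.1409]] [ 0.01875397 -0.01113401  0.0378935 ] 49.303354024887085 0.2544739976649097
move [-0.00274593 -0.00699769  0.38252269]
[0.42716584 0.23196376 0.18069849]
hole px pred [313.87317025 186.70511258]
134 133 125 125 131 140 143 137 133 133 132 134 128 126 132 125 135 135 138 136 129 128 133 134 134 130
135 132 127 128 130 138 142 138 135 138 135 133 126 127 127 130 132 135 138 135 127 132 131 132 133 128
135 131 124 124 128 140 142 137 134 136 133 134 125 128 130 129 131 135 138 136 127 131 132 135 131 131
131 131 130 123 128 140 141 140 137 135 133 133 127 130 131 127 133 136 139 134 127 130 131 135 133 133
135 133 126 127 131 139 145 138 136 135 136 134 129 130 130 131 130 137 139 133 127 131 132 133 132 128
132 133 126 126 131 139 142 139 134 136 133 133 127 128 129 128 130 136 137 137 127 127 134 134 134 130
136 135 129 125 127 141 141 137 138 136 134 135 129 130 131 128 131 
[... 999 characters left out ...]
 145 137 136 135 128 119 123 125 131 133 140 136 130 128 130 133 134 132 123
129 136 133 130 128 137 141 143 139 138 133 122 126 131 137 133 134 140 137 126 130 131 137 137 133 122
148 139 131 131 126 134 145 141 139 136 132 121 129 131 135 130 133 136 138 130 131 133 136 132 133 122
146 137 133 131 127 134 144 142 138 136 134 124 125 131 133 132 135 139 140 126 129 134 136 134 132 124
155 139 137 129 128 135 144 142 134 140 132 121 124 130 134 131 136 136 138 131 131 133 134 136 132 122
154 138 135 129 130 134 147 144 137 138 129 123 125 132 134 128 134 139 137 130 130 136 138 139 132 124
155 138 135 129 127 137 143 143 137 136 134 124 127 134 133 129 135 138 138 129 130 133 137 134 131 124
```

play_rows(
  rows=[
    [[-0.005,-0.005,0.03],[0,0,0]],
    [[-0.005,-0.005,0.08],[0,0,0]],
    [[-0.005,-0.005,0.15],[0,0,0]],
    [[-0.005,-0.005,0.22],[0,0,0]],
    [[-0.005,-0.005,0.28],[0,0,0]],
    [[-0.005,-0.005,0.33],[0,0,0]],
    [[-0.005,-0.005,0.356],[0,0,0]],
    [[-0.005,-0.005,0.356],[0,0,0]],
    [[-0.005,-0.005,0.356],[0,0,0]],
    [[-0.005,-0.005,0.356],[0,0,0]],
  ],
)

```text
time: 18.12
tool_pos: [0.4256, 0.233, 0.0925]
tcp_rot: [-2.93, -1.134, -0.002]
wrist_force: [0.5, 0.6, -0.2]
width: 0.252
grip_force: 49.3
```

```bash
python3 st.py .4256 .2326 .0856
```

```text
18.3167 [[ 0.4258  0.2331  0.0928  0.1872 -0.4446 -0.3249]
 [ 0.4258  0.2331  0.0929 -0.0503  0.379  -0.0401]
 [ 0.4257  0.2331  0.0928  0.5244  0.338   0.0478]
 [ 0.4256  0.233   0.0927  0.0728 -0.2166 -0.9683]] [-0.07907645  0.02466493 -0.02825229] 49.30091142654419 0.25270578347351386
move [-0.00175339  0.00096209  0.02876113]
```

play_rows(
  rows=[
    [[-0.001,0,0.008],[0,0,0]],
    [[-0.001,0,0.016],[0,0,0]],
    [[-0.001,0,0.024],[0,0,0]],
    [[-0.001,0,0.032],[0,0,0]],
    [[-0.001,0,0.04],[0,0,0]],
    [[-0.001,0,0.048],[0,0,0]],
    [[-0.001,0,0.054],[0,0,0]],
    [[-0.001,0,0.054],[0,0,0]],
  ],
)

```text
time: 18.98
tool_pos: [0.4244, 0.2323, 0.0777]
tcp_rot: [2.93, 1.134, -0.001]
wrist_force: [-0.1, -0.1, -1.1]
width: 0.249
grip_force: 49.3
```

```bash
python3 st.py .4256 .2326 .0576
```

```text
19.1833 [[ 0.4246  0.2324  0.078  -0.8478  0.2143 -0.8116]
 [ 0.4247  0.2325  0.0782  1.4338 -0.4411 -0.399 ]
 [ 0.4248  0.2325  0.0782  0.2085  0.2456 -0.5702]
 [ 0.4248  0.2326  0.0783 -0.2913  0.0646 -0.8649]] [-0.02815782 -0.02968421 -0.01270341] 49.301018714904785 0.2549682963314879
move [0.0028475  0.00209962 0.0823283 ]
```

play_rows(
  rows=[
    [[0.001,0.001,0.008],[0,0,0]],
    [[0.001,0.001,0.016],[0,0,0]],
    [[0.001,0.001,0.024],[0,0,0]],
    [[0.001,0.001,0.032],[0,0,0]],
    [[0.001,0.001,0.04],[0,0,0]],
    [[0.001,0.001,0.048],[0,0,0]],
    [[0.001,0.001,0.056],[0,0,0]],
    [[0.001,0.001,0.064],[0,0,0]],
    [[0.001,0.001,0.064],[0,0,0]],
  ],
)

```text
time: 19.93
tool_pos: [0.4248, 0.2323, 0.0618]
tcp_rot: [2.93, 1.134, -0.001]
wrist_force: [-0.1, 0.3, 0.1]
width: 0.258
grip_force: 49.3
```

```bash
python3 st.py .4256 .2326 .0556
```

```text
20.1333 [[ 0.4249  0.2324  0.062   0.7177  0.3876 -0.3563]
 [ 0.425   0.2325  0.0622 -0.1716  0.6358  0.3825]
 [ 0.4251  0.2325  0.0623  0.3008  0.762  -0.6695]
 [ 0.4252  0.2326  0.0624 -0.4163 -0.5767 -0.8802]] [-0.04281551  0.06265562  0.01732391] 49.30127799510956 0.25531192267819125
move [0.00190463 0.00108515 0.02637677]
```

play_rows(
  rows=[
    [[0.001,0.001,0.006],[0,0,0]],
    [[0.001,0.001,0.012],[0,0,0]],
    [[0.001,0.001,0.016],[0,0,0]],
    [[0.001,0.001,0.016],[0,0,0]],
    [[0.001,0.001,0.016],[0,0,0]],
  ],
)

```text
time: 20.55
tool_pos: [0.4254, 0.2324, 0.0582]
tcp_rot: [2.93, 1.134, -0.0]
wrist_force: [0.8, 0.6, -0.3]
width: 0.248
grip_force: 49.3
```

play_rows(
  rows=[
    [[0,0,0.002],[0,0,0]],
    [[0,0,0.004],[0,0,0]],
    [[0,0,0.004],[0,0,0]],
    [[0,0,0.004],[0,0,0]],
  ],
)

```text
time: 20.88
tool_pos: [0.4254, 0.2325, 0.0573]
tcp_rot: [-2.93, -1.134, 0.0]
wrist_force: [-0.4, -0.8, -1.0]
width: 0.256
grip_force: 49.3
```

```bash
python3 st.py .4256 .2326 .0556
```

```text
21.0833 [[ 0.4254  0.2325  0.0573 -0.3729 -0.5841 -0.0744]
 [ 0.4255  0.2325  0.0573  0.8968  0.3713 -1.1832]
 [ 0.4255  0.2325  0.0573  0.0041  0.7311 -0.9113]
 [ 0.4255  0.2325  0.0573  0.7983  0.2239 -0.2463]] [ 0.03417087 -0.01816959  0.01388614] 49.30144965648651 0.25080337111104195
move [6.11726918e-04 5.98223795e-05 6.82145403e-03]
```

play_rows(
  rows=[
    [[0,0,0.002],[0,0,0]],
    [[0,0,0.004],[0,0,0]],
    [[0,0,0.004],[0,0,0]],
    [[0,0,0.004],[0,0,0]],
  ],
)

```text
time: 21.42
tool_pos: [0.4256, 0.2326, 0.0564]
tcp_rot: [-2.93, -1.134, -0.0]
wrist_force: [-0.0, -0.1, -0.4]
width: 0.252
grip_force: 49.4
```

```bash
python3 st.py .4256 .2326 .0556
```

```text
21.6167 [[ 0.4256  0.2325  0.0564  0.1799 -0.415   1.2822]
 [ 0.4256  0.2325  0.0564 -0.5919 -0.192  -0.1577]
 [ 0.4256  0.2325  0.0564 -0.5402  0.4274  0.5956]
 [ 0.4255  0.2325  0.0564  0.4275  0.3628  0.5071]] [ 0.01292147  0.00731328 -0.0441654 ] 49.417346119880676 0.24982351332357106
move [ 0.00022131 -0.00014193  0.00320068]
```

Force now shows light contact with the bottom of the block hole, so I'll release and retreat.

play_rows(
  rows=[
    [[0,0,0],[0,0,0]],
    [[0,0,0],[0,0,0]],
    [[0,0,0],[0,0,0]],
    [[0,0,0],[0,0,0]],
    [[0,0,0],[0,0,0]],
    [[0,0,0],[0,0,0]],
    [[0,0,0],[0,0,0]],
    [[0,0,0],[0,0,0]],
  ],
  claw=0.5,
)

```text
time: 22.28
tool_pos: [0.4255, 0.2325, 0.0563]
tcp_rot: [-2.93, -1.134, 0.0]
wrist_force: [-0.3, -0.1, 0.4]
width: 0.75
grip_force: 0.0
```

play_rows(
  rows=[
    [[0,0,-0.05],[0,0,0]],
    [[0,0,-0.12],[0,0,0]],
    [[0,0,-0.2],[0,0,0]],
    [[0,0,-0.3],[0,0,0]],
    [[0,0,-0.4],[0,0,0]],
    [[0,0,-0.5],[0,0,0]],
    [[0,0,-0.6],[0,0,0]],
    [[0,0,-0.66],[0,0,0]],
    [[0,0,-0.66],[0,0,0]],
    [[0,0,-0.66],[0,0,0]],
  ],
)

```text
time: 23.12
tool_pos: [0.4261, 0.2328, 0.2221]
tcp_rot: [-2.929, -1.134, -0.004]
wrist_force: [0.6, 0.4, 0.1]
width: 0.749
grip_force: 0.0
```

```bash
python3 - <<'E'
from h import *
im,*w=snap('wrist','pics/w9.png');b=bot.read_state();print(b['time'],b['tool_pos'],b['wrist_force'])
B=np.array([.4262,.2329,0]);u=np.array([.74,.67,0])
for nm,p in [('top near',B-u*.005+[0,0,.116]),('top far',B+u*.005+[0,0,.116]),('collar top near .0685',B-u*.012+[0,0,.0685]),('flange far .0545',B+u*.0145+[0,0,.0545])]: print(nm,proj(p,*w))
c=int(round(proj(B+[0,0,.09],*w)[0]))
print([(r,int(im[r,c-2:c+3].mean())) for r in range(150,235,2)])
s0=load('pics/s5.png')[0]
s,*sw=snap('scene','pics/s9.png'); S=[proj(B+[0,0,z],*sw) for z in (.116,.0685,.0505,.034)]; print(np.round(S,1))
g=cv2.cvtColor(np.ascontiguousarray(s),cv2.COLOR_RGB2GRAY).astype(int)
for v in range(200,242,2): print(v,g[v,364:396:2])
E
```

```text
23.1667 [0.42516941 0.23234414 0.22068919] [-0.00657831  0.35306423 -0.00648749]
top near [315.4458472  206.34548967]
top far [315.46289445 193.63097593]
collar top near .0685 [315.46750886 197.89301407]
flange far .0545 [315.51323182 165.75961099]
[(150, 89), (152, 91), (154, 91), (156, 90), (158, 89), (160, 83), (162, 87), (164, 88), (166, 120), (168, 157), (170, 104), (172, 147), (174, 229), (176, 231), (178, 186), (180, 74), (182, 132), (184, 109), (186, 109), (188, 110), (190, 110), (192, 111), (194, 144), (196, 213), (198, 215), (200, 215), (202, 215), (204, 215), (206, 193), (208, 176), (210, 175), (212, 175), (214, 176), (216, 175), (218, 176), (220, 175), (222, 176), (224, 175), (226, 176), (228, 175), (230, 175), (232, 174), (234, 175)]
[[377.  203.5]
 [375.  224.5]
 [374.3 232.2]
 [373.7 239. ]]
200 [104 105 106 107 106 102  99  99  99 100 100 100 100  96  92  86]
202 [104 103 100  99  99 101 132 149 118  93  88  85  85  83  83  83]
204 [100 101 101  99  96  91 120 148 123  84  83  84  83  83  85  99]
206 [ 91  88  83  84  83  84 103 114 101  82  82  85  83  85 124 147]
20
[... 487 characters left out ...]

222 [148 147 148 158 186 125  73 133 176 150 149 148 148 149 148 149]
224 [147 148 147 140 173  72  65  90 193 172 148 148 148 149 148 149]
226 [148 147 147  82 113 119 176 180 166 129 149 148 149 148 149 151]
228 [147 148 146  78  80  98 104 107  87 120 149 150 149 148 150 150]
230 [148 147 132  97  86 103  95  89  89 160 150 150 150 151 150 150]
232 [127 127 120 110 114 115 110 108 145 153 136 150 149 150 150 151]
234 [ 70  69  72  84 110 121 120 114 106  76  96 149 150 150 151 151]
236 [ 71  71  71  71  84  86  83  77  71  71  80 146 150 150 151 152]
238 [ 69  69  70  68  78  67  89  65  70  70  73 131 150 150 150 152]
240 [ 60  47  46  48  54  61 100  66  70  71  71 112 149 150 151 151]
```

The bit top covers rows 194–206, against 193.6–206.3 predicted for a fully seated upright bit. The flange edge also falls on its predicted row of 166.

```bash
python3 -c "
from workcell import bot
print(bot.finish_job())"
```

```text
the job is handed in; nothing more can be done
None
```

The job is handed in: I set the collar on the blank at a hole depth I measured as about 42.5 mm, and the final camera check showed the bit back upright and fully down in its drill-block hole; the hand-in gave no verdict.

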